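# Clamp the shaker's platform with the T-handled key

### The job

Before the shaker may run, its platform has to be clamped down: with the blue T-handled key, tighten both captive cross-slotted screws at the platform's front corners, turning each clockwise until it is hard against its stop. Then put the key back in its stand, hanging upright by its flange, and let go. Leave the tube racks, bottles, beaker and tip box as they are.

Things in the scene. Friction and masses are not known exactly. Their poses are not given: they have to be found in the camera images.
- key_grip (a point): centre of the blue cross-bar of the T-handled key: bar 100 mm long (this point's x axis), 16 mm wide (y), 18 mm high (z, up the key). The key is 121 mm tall, about 160 g; a 14 mm round steel shaft runs down from the bar to a flat blade. At the start it hangs upright in the stand by its flange, the bar at any heading
- key_tip (a point): middle of the lower end of the key's flat steel blade, on the key's axis, 112 mm below key_grip. The blade is 26 mm wide along this point's x axis (parallel to the cross-bar), 4 mm thick along y and reaches 22 mm up; z points up the key
- key: the whole key; origin at the blade's tip, z up along the shaft. A dark round flange, 48 mm across and 6 mm thick, sits on the shaft, its underside 45 mm above the tip
- stand_mouth (a point): centre of the open top of the key's stand, 62 mm above the bench: an aluminium tube, 54 mm across, on a dark 84 mm foot, fixed to the bench left or right of the shaker. Bore 33 mm, flared to 42 mm at the rim, 52 mm deep. The key hangs in it at any heading, flange flat on the rim, blade inside, tip 45 mm below this point
- screw_left_mouth (a point): centre of the rim of the round grey boss (54 mm across, 28 mm tall, rim 143 mm above the bench) at the left front corner of the shaker's platform, seen from the robot. The boss's bore is 29 mm, flared to 42 mm at the rim from 8 mm down; the left captive screw lies inside, its head's top 12 mm below this point. Axes are the shaker's: z up, y towards the left; they say nothing of the heading of the slots
- screw_right_mouth (a point): the same for the boss of the right captive screw, 224 mm from the left one. Each screw has a 29 mm steel head with two straight slots crossing at 90 degrees, each 7.5 mm wide, 7 mm deep, open across the head; the blade fits either slot. The heading of the cross is arbitrary and not measured: feel for it with the blade, pressing lightly and turning until it drops in, or look
- screw_left (a joint): how far the left screw is turned, rad; grows clockwise seen from above; 3.0 is tight, hard against the end stop; starts 1.0 to 1.7 short of it. Stays where it is left (friction about 0.16 N m). Not the slots' heading. The screw floats on a spring: pressed, the head sinks up to 8 mm (about 1 N to start, 0.9 N more per mm) and springs back, so a blade pressed on it drops in when a slot comes round
- screw_right (a joint): the same for the right screw: grows clockwise seen from above, 3.0 is tight against the stop, same spring and friction
- shaker: white orbital shaker, 280 mm deep (x), 310 mm wide (y), with a 270 x 300 mm aluminium platform, top 115 mm above the bench; a control strip on the robot's side reaches 0.18 m from the origin. Origin under its centre at bench height; x points away from the robot. Fixed
- rack: yellow tube rack, 102 mm (x) by 192 mm (y), 62 mm tall, with five yellow-capped tubes reaching 123 mm above its underside, standing loose on the rear part of the shaker's platform. Origin: centre of its underside. Leave alone
- bottle: amber bottle with blue cap, 72 mm across, 150 mm tall, on the other side of the shaker from the stand; origin centre of its underside. Leave alone
- spare_rack: empty yellow tube rack, 72 x 162 mm, 62 mm tall, right of the shaker; origin centre of its underside. Leave alone
- tip_box: blue box with clear lid, 85 x 120 mm, 72 mm tall, left of the shaker; origin centre of its underside. Leave alone
- beaker: clear beaker, 76 mm across, 100 mm tall, on the far right of the work area; origin centre of its underside. Leave alone
- wash_bottle: white wash bottle with red top and spout, 66 mm across, 205 mm tall, on the far left of the work area; origin centre of its underside. Leave alone
Things that resemble listed ones, but are neither listed nor needed, are in the scene too. Leave any turquoise or yellow look-alike of the part that bears stand_mouth alone.

How it is judged:
By the outcome, as a careful person would: the job done as asked, in the order asked, and still so for the second after the job is handed in, with the robot touching nothing.
It also fails if it takes over 69 s, if anything falls off the work surface, if the arm or the gripper's body presses on something with over 40 N, if the wrist force passes 120 N, or if a joint passes its speed limit or range.

### The arm

A 6-joint arm with a two-finger parallel gripper is mounted at the origin on the work surface. World frame = base frame: x ahead of the robot, y to its left, z up, the work surface at z = 0. Lengths are in mm, angles in rad, forces in N, time in s.
With the tool pointing down it reaches from about 350 to 975 mm from the base axis. Payload 4.9 kg.
Tool frame: the origin (TCP) lies on the centre line of the jaws, within the pads' length; the fingertips stand manip.tcp_to_tips ahead of it and the grasp point (between the pads) lies 11 mm behind it (manip.tcp_to_tips is the distance from the TCP to the fingertips, in mm); z points along the fingers, y is the direction in which the jaws open and shut (so a half turn about z gives the same grasp; the last joint's range is limited). The gripper opens to 85 mm and grips with 20 to 120 N. Pads are 22 mm wide; open, the fingers measure 114 mm over their backs; the gripper's body (76 mm by 85 mm) begins 54 mm behind the grasp point. The pads swing forward as they close: fully open they stand 13 mm farther back than shut.
Start: joints at [1.123, 0.053, 1.613, -0, 1.476, -0.119], TCP at [201.806, 591.503, 239.304] pointing down, gripper open.
Joint ranges: [-3.01, 3.01], [-1.01, 2.22], [0.06, 2.58], [-1.02, 4.17], [0.09, 2.62], [-3.14, 3.14]. Speed limits (rad/s): [2.57, 2.57, 3.14, 3.14, 3.14, 3.14].

### API

Orientations are given as a 3x3 rotation matrix whose columns are the frame's x, y, z axes.
In Python, from station import manip gives the robot as it stands. The module is installed in compiled form; this text tells all that it offers.
- The arm moves only by the shell command python3 -m creep 'ROWS' [FORCE]. ROWS is JSON, a list of rows, each a list of 5 numbers: the opening in per cent of the stroke, from 0 (shut) to 100 (fully open), then the shift along the tool's x, y, z in mm, then the turn about the tool's z in rad. In form: [[claw, dx, dy, dz, twist], ...]. A call has 1 to 12 rows; each row is the pose to reach, as a shift and turn from the pose commanded when the call began, along the tool's axes at that moment; what a row does not reach only later rows make up. A row lasts 1/10 s, in which the tool goes at most 50 mm and 8.59 degrees, less where a joint would pass 70% of its speed; a pose out of reach is approached as far as the arm can. A call with a gripper value outside its range is refused whole. The fingers move at their own pace and stop on an object; FORCE is the grip in N (left out, the last holds). Time passes only in rows, so rows that repeat a pose let the fingers close. It gives the time, the measured TCP pose, the force and the opening at its end, in the units of the state.
- manip.get_state(): the state, without advancing time (a new reading comes with each control period).
- manip.grab_frame(name): name is "side" or "top" or "wrist"; returns a dict with "img" (480x640x3 uint8, red, green, blue), "fov_y" (degrees; the focal length in pixels is half the picture's height over the tangent of half this angle, whatever the lens; pixels are square), "cx", "cy" (the principal point, pixels), "camera_from_world" (4x4, takes a point from world to camera coordinates). Camera axes: x right, y up, looking along -z (the intrinsics and any distortion apply to the point x, -y, -z); pixel columns grow to the right and rows downward; lengths in mm; the calibration is good to about 2 mm. A picture is of the moment at which its call begins. There is no depth.
- manip.sign_off(): hands the job in, once; it reports no verdict.
The state is a dict: "time": time; "joint_positions": joint angles; "dq": joint speeds; "effort": joint torques, N m; "tool_pos": TCP position; "orientation": TCP orientation; "force": force on the tool from outside, world axes, zero at the start; "ft_torque": the same for the moment, N m; "gripper_width": finger opening in mm.
Only numpy, scipy, OpenCV 4.12 (cv2) and the standard library are available. Lean on these libraries where they do the work, as an engineer would, in place of code of your own. Each camera call takes 0.05 s, during which the arm holds its last target.

## Working session

There is one attempt and no reset: what is moved stays moved. The work goes in short steps, Python scripts to look and compute and a shell command to move; the robot and the scene stay as the last step left them, time stands still between calls to the robot, and variables do not carry over. Pictures are saved under pics/ and viewed, and the job is handed in when it is done.

```bash
ls; mkdir -p pics; cat > h.py <<'E'
import numpy as np, cv2
from station import manip
def snap(n,f):
    d=manip.grab_frame(n); cv2.imwrite('pics/'+f+'.png',d['img'][:,:,::-1]); np.savez('pics/'+f+'.npz',**{k:np.array(v) for k,v in d.items()}); return d
E
python3 - <<'E'
from h import *
print(manip.tcp_to_tips)
for n in ['side','top','wrist']:
    d=snap(n,n+'0'); print(n,[ (k,v) for k,v in d.items() if k!='img'])
s=manip.get_state(); print(s)
E
```

```text
pics
8.0
side [('fov_y', 55.23348789033426), ('cx', 309.11211355126676), ('cy', 242.87130269634284), ('camera_from_world', array([[ 7.39895225e-01, -6.72257792e-01, -2.49903331e-02,
        -3.71036224e+02],
       [ 3.73398337e-01,  3.79499437e-01,  8.46495044e-01,
        -2.83834939e+02],
       [-5.59579072e-01, -6.35648990e-01,  5.31809763e-01,
        -8.48769238e+02],
       [ 0.00000000e+00,  0.00000000e+00,  0.00000000e+00,
         1.00000000e+00]]))]
top [('fov_y', 53.226231360841204), ('cx', 319.83755689702815), ('cy', 242.06173455526846), ('camera_from_world', array([[ 1.88730612e-02, -9.99780310e-01,  9.11803692e-03,
        -2.29763132e+01],
       [ 9.93562680e-01,  1.97729822e-02,  1.11544744e-01,
        -5.24430945e+02],
       [-1.11700530e-01,  6.95415042e-03,  9.93717581e-01,
        -1.43582058e+03],
       [ 0.00000000e+00,  0.00000000e+00,  0.00000000e+00,
         1.00000000e+00]]))]
wrist [('fov_y', 63.65540509094204), ('cx', 321.05126057870433), ('cy', 247.43624623053296), ('camera_from_world', array([[ 3.22778486e-01,  9.46474417e-01, -4.75790084e-04,
   
[... 374 characters left out ...]
1.66154684e-05,
        1.47599509e+00, -1.18987178e-01]), 'dq': array([ 0.00024561, -0.00213259, -0.00375582, -0.00011854,  0.0015262 ,
        0.00096206]), 'effort': array([ 5.48244352e-04, -3.94240522e+01, -3.70722628e+01, -9.44565045e-05,
        4.63561766e-03,  9.64785926e-06]), 'tool_pos': array([201.60675854, 591.07809622, 238.31796885]), 'orientation': array([[-9.46422592e-01,  3.22929958e-01, -7.21427222e-04],
       [ 3.22930695e-01,  9.46421483e-01, -1.46365585e-03],
       [ 2.10115900e-04, -1.61820796e-03, -9.99998669e-01]]), 'force': array([-0.48260231,  0.52284404,  1.06664239]), 'ft_torque': array([-0.04898998, -0.08064755,  0.03575641]), 'gripper_width': 85.26636273505643}
```

View pics/top0.png

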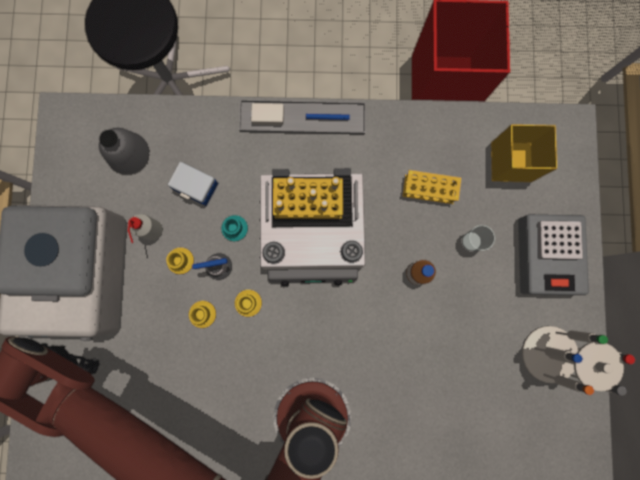

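View pics/side0.png

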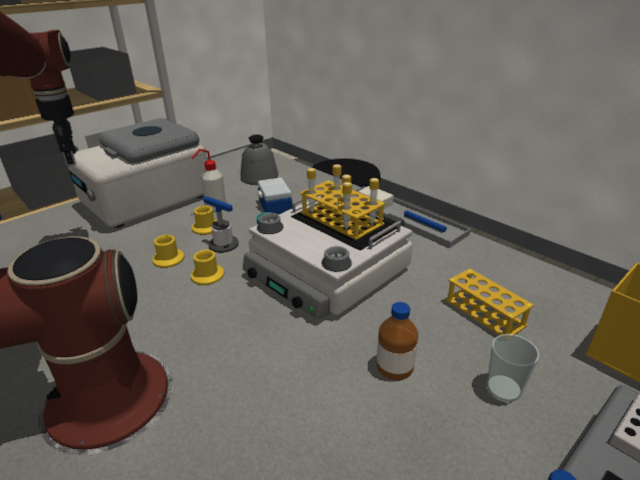

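View pics/wrist0.png

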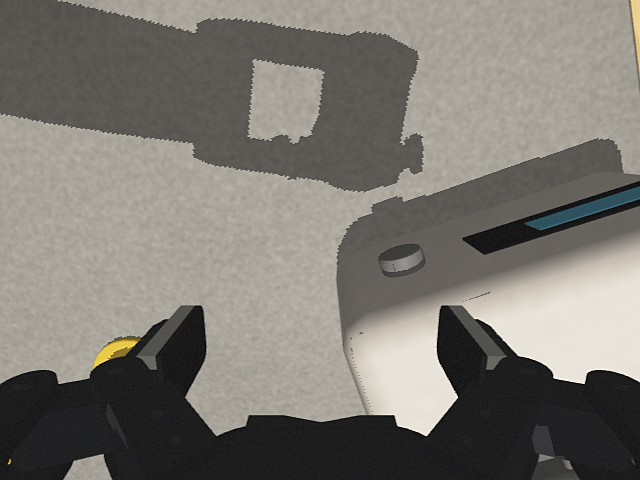

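Key in the aluminium stand: top ≈(217,265), side ≈(218,232). Look-alikes: yellow stands at top (180,260), (202,314), (248,303); a turquoise one at (234,228); a blue rod in the tray at (327,117), which is not T-shaped. I'll check the key and the bosses in close crops.

```bash
python3 - <<'E'
import cv2
t=cv2.imread('pics/top0.png'); s=cv2.imread('pics/side0.png')
def c(i,x,y,w,h,k): return cv2.resize(i[y:y+h,x:x+w],None,fx=k,fy=k,interpolation=cv2.INTER_CUBIC)
cv2.imwrite('pics/c1.png',c(t,170,220,100,70,8))
cv2.imwrite('pics/c2.png',c(s,190,185,80,70,8))
cv2.imwrite('pics/c3.png',c(t,255,225,120,60,6))
cv2.imwrite('pics/c4.png',c(s,240,200,130,90,6))
E
```

```text
(no output)
```

View pics/c1.png

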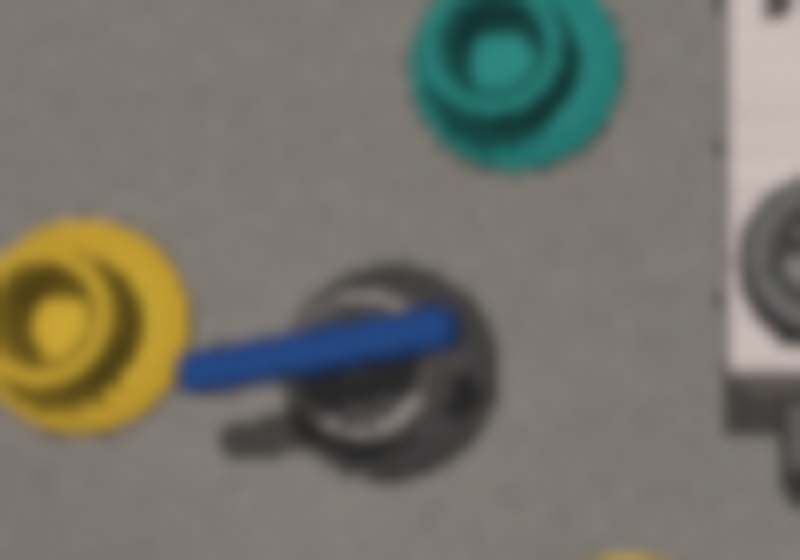

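View pics/c2.png

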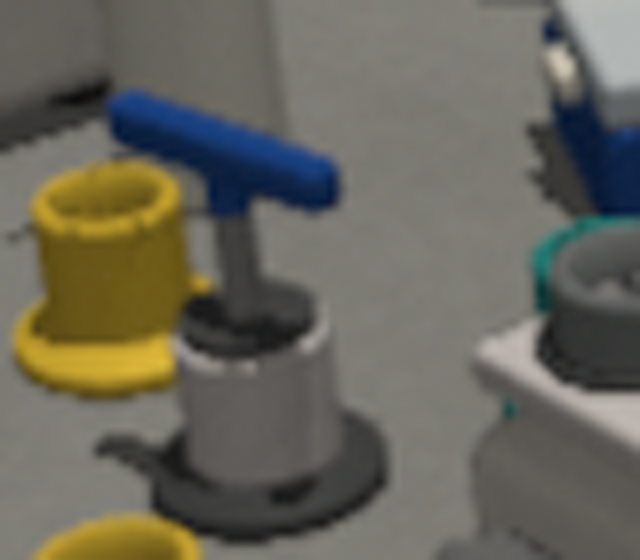

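View pics/c3.png

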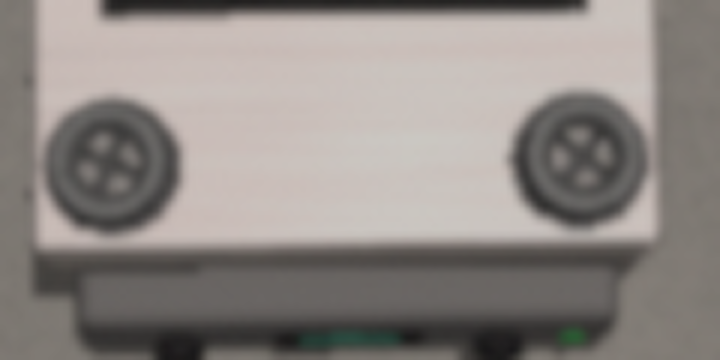

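View pics/c4.png

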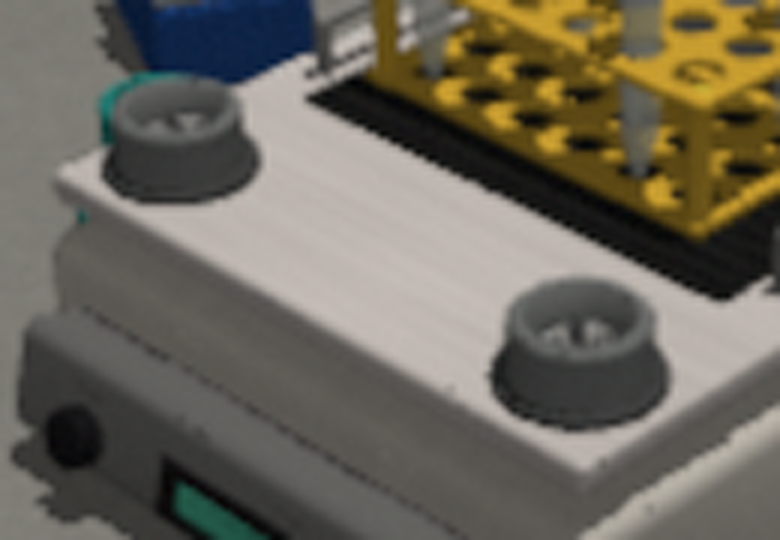

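```bash
cat >> h.py <<'E'
def cam(f):
    d=np.load('pics/'+f+'.npz'); return d
def ray(d,u,v):
    f=240/np.tan(np.radians(float(d['fov_y']))/2); T=d['camera_from_world']
    r=np.array([(u-d['cx'])/f,-(v-d['cy'])/f,-1.]); R=T[:3,:3]
    return -R.T@T[:3,3], R.T@(r/np.linalg.norm(r))
def tri(obs):
    A=np.zeros((3,3));b=np.zeros(3);L=[]
    for d,u,v in obs:
        c,r=ray(d,u,v);P=np.eye(3)-np.outer(r,r);A+=P;b+=P@c;L.append((c,P))
    x=np.linalg.solve(A,b); return x,[float(np.linalg.norm(P@(x-c))) for c,P in L]
def onz(d,u,v,z):
    c,r=ray(d,u,v); return c+r*(z-c[2])/r[2]
def proj(d,p):
    f=240/np.tan(np.radians(float(d['fov_y']))/2); q=d['camera_from_world']@np.append(p,1.)
    return float(d['cx'])+f*q[0]/-q[2], float(d['cy'])-f*q[1]/-q[2]
E
python3 - <<'E'
from h import *
np.set_printoptions(precision=1,suppress=True)
t=cam('top0');s=cam('side0')
def C(x,y,k,ox,oy): return (x+.5)/k-.5+ox,(y+.5)/k-.5+oy
print('grip',tri([(t,*C(321,349,8,170,220)),(s,*C(224,152,8,190,185))]))
e=[onz(t,*C(x,y,8,170,220),157) for x,y in((182,372),(460,325))];print(e,np.linalg.norm(e[0]-e[1]),np.degrees(np.arctan2(*(e[1]-e[0])[[1,0]])))
L=tri([(t,*C(112,162,6,255,225)),(s,*C(180,110,6,240,200))]);R=tri([(t,*C(580,157,6,255,225)),(s,*C(580,318,6,240,200))])
print('L',L,'R',R,np.linalg.norm(L[0]-R[0]))
# stand mouth: rim ellipse seen in top around (362,362)? side (252,325)
print('stand foot top @z~5',onz(t,*C(393,372,8,170,220),5))
E
```

```text
grip (array([447.5, 298.6, 127.6]), [0.1918740451786908, 0.19187404517884654])
[array([436.6, 339.9, 157. ]), array([454.7, 244.5, 157. ])] 97.08481399446214 -79.21489486023945
L (array([483. , 118.4, 141.1]), [0.38000360881158396, 0.38000360881155304]) R (array([ 490.4, -102. ,  139.9]), [1.295697046887837, 1.2956970468877755]) 220.55006603223856
stand foot top @z~5 [446.8 297.8   5. ]
```

```bash
cat >> h.py <<'E'
def goal(pos,yhead=None):
    """shift in tool axes (mm) and twist(rad) to reach pos with tool y heading (deg)"""
    s=manip.get_state();R=s['orientation'];p=s['tool_pos']
    d=R.T@(np.array(pos)-p); h=np.degrees(np.arctan2(R[1,1],R[0,1]))
    tw=None if yhead is None else -np.radians((yhead-h+180)%360-180)
    print('tcp',p.round(1),'yhead',round(h,1),'q6',round(np.degrees(s['joint_positions'][5]),1),'shift',d.round(1),'twist',tw,'t',round(s['time'],2),'F',s['force'].round(2),'w',round(s['gripper_width'],1))
    return d,tw
E
python3 - <<'E'
from h import *
np.set_printoptions(precision=2,suppress=True)
w=cam('wrist0');T=w['camera_from_world'];c=-T[:3,:3].T@T[:3,3]
s=manip.get_state();R=s['orientation'];
print('cam in tool',R.T@(c-s['tool_pos']),'look',R.T@(-T[2,:3]),'up',R.T@T[1,:3],'right',R.T@T[0,:3])
goal([447.5,298.6,238],10.8)
goal([400,180,260],10.8)
goal([400,180,260],-10.8)
E
```

```text
cam in tool [  65.98    0.51 -133.87] look [-0.26  0.    0.97] up [0.97 0.   0.26] right [ 0.  1. -0.]
tcp [201.6 591.1 238.3] yhead 71.2 q6 -6.8 shift [-327.2 -197.4    0.6] twist 1.0534766389941743 t 0.15 F [-0.48  0.52  1.07] w 85.3
tcp [201.6 591.1 238.3] yhead 71.2 q6 -6.8 shift [-320.5 -325.   -21.2] twist 1.0534766389941743 t 0.15 F [-0.48  0.52  1.07] w 85.3
tcp [201.6 591.1 238.3] yhead 71.2 q6 -6.8 shift [-320.5 -325.   -21.2] twist 1.4304677574249494 t 0.15 F [-0.48  0.52  1.07] w 85.3
```

```bash
python3 -m creep '[[100,-35,-35,-20,0],[100,-70,-70,-40,0],[100,-105,-105,-60,0],[100,-140,-140,-62,-0.03],[100,-175,-175,-62,-0.06],[100,-210,-210,-62,-0.1],[100,-245,-245,-62,-0.15],[100,-280,-280,-62,-0.2],[100,-315,-315,-62,-0.25],[100,-350,-350,-62,-0.3],[100,-385,-385,-62,-0.33],[100,-420,-420,-62,-0.33]]'; python3 -c "
from h import *
goal([487,8,300],90)"
```

```text
time: 1.35
tool_pos: [461.7, 61.0, 301.2]
orientation: [[-1.0, -0.001, 0.001], [-0.001, 1.0, 0.0], [-0.001, 0.0, -1.0]]
force: [0.7, 0.4, 0.3]
gripper_width: 85.2
tcp [461.7  61.  301.2] yhead 90.1 q6 -91.7 shift [-25.2 -53.    1.2] twist 0.00142459501802331 t 1.35 F [0.71 0.36 0.29] w 85.2
```

```bash
python3 -m creep '[[100,-12,-26,0,0],[100,-25,-53,0,0],[100,-25,-53,0,0],[100,-25,-53,0,0]]'; python3 -c "
from h import *
goal([487,8,300],90); snap('wrist','w1')
i=cv2.imread('pics/w1.png')"
```

```text
time: 1.75
tool_pos: [486.3, 9.8, 300.9]
orientation: [[-1.0, 0.0, -0.001], [0.0, 1.0, 0.001], [0.001, 0.001, -1.0]]
force: [0.3, -0.1, 0.2]
gripper_width: 85.2
tcp [486.3   9.8 300.9] yhead 90.0 q6 -97.6 shift [-0.7 -1.8  0.8] twist -0.00010246573828637077 t 1.75 F [ 0.34 -0.09  0.21] w 85.2
```

View pics/w1.png

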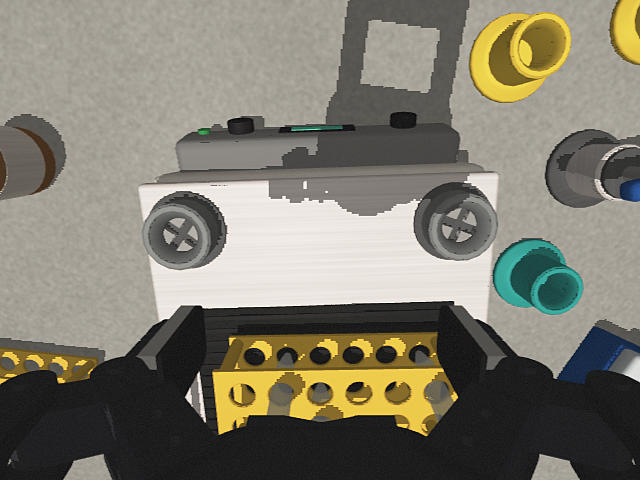

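The picture shows both crosses clearly: right boss rim at about (178,237), left boss rim at about (463,226). I'll enlarge both.

```bash
python3 - <<'E'
from h import *
i=cv2.imread('pics/w1.png')
a=i[185:277,135:227];b=i[175:267,410:502]
k=[cv2.resize(x,None,fx=4.3,fy=4.3,interpolation=cv2.INTER_CUBIC) for x in(a,b)]
print(k[0].shape)
cv2.imwrite('pics/w1c.png',np.hstack(k))
E
```

```text
(396, 396, 3)
```

View pics/w1c.png

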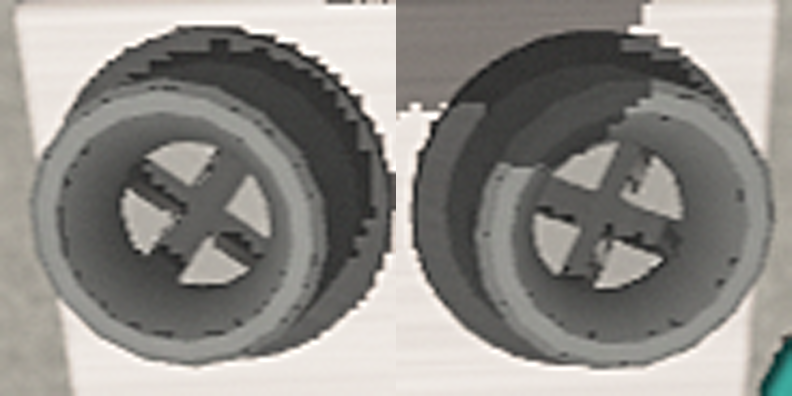

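```bash
python3 - <<'E'
from h import *
np.set_printoptions(precision=1,suppress=True)
w=cam('w1');t=cam('top0');s=cam('side0')
k=396/92
def C(x,y,ox,oy,k=k): return (x+.5)/k-.5+ox,(y+.5)/k-.5+oy
R=C(175,223,135,185);L=C(229,222,410,175)
for n,p,a,b in(('R',R,(580,157),(580,318)),('L',L,(112,162),(180,110))):
    print(n,p,'onz143',onz(w,*p,143),tri([(w,*p),(t,*C(*a,255,225,6)),(s,*C(*b,240,200,6))]), 'wt',tri([(w,*p),(t,*C(*a,255,225,6))])[0])
print('heads',onz(w,*C(202,213,135,185),131),onz(w,*C(209,213,410,175),131))
def hd(o,p,q):
    a=onz(w,*C(*p,*o),131);b=onz(w,*C(*q,*o),131);d=b-a;return round(np.degrees(np.arctan2(d[1],d[0]))%180,1)
print('R',hd((135,185),(140,175),(262,252)),hd((135,185),(236,155),(168,267)))
print('L',hd((410,175),(144,190),(284,238)),hd((410,175),(236,145),(187,278)))
E
```

```text
R (175.27272727272728, 236.42424242424244) onz143 [ 490.3 -102.2  143. ] (array([ 490.4, -102.5,  140.5]), [0.7719220008222417, 1.6871950718392663, 0.9832884879205297]) wt [ 488.9 -100.5  147.7]
L (462.8181818181818, 226.1919191919192) onz143 [482.3 120.1 143. ] (array([482.9, 119.3, 141.2]), [1.461832311126348, 0.7171230512064249, 1.0021323754794709]) wt [481.7 118.2 147.7]
heads [ 491.2 -101.6  131. ] [483.1 120.7 131. ]
R 55.4 145.6
L 71.3 164.9
```

```bash
python3 -m creep '[[100,5,32,5,0.14],[100,10,64,10,0.28],[100,14,96,20,0.42],[100,18,128,30,0.56],[100,22,160,40,0.7],[100,26,192,50,0.84],[100,30,224,60,0.98],[100,34,256,70,1.12],[100,39,288,71,1.25],[100,39,288,71,1.38],[100,39,288,71,1.38],[100,39,288,71,1.38]]'; python3 -c "
from h import *
goal([447.5,298.6,230],10.8); snap('wrist','w2')"
```

```text
time: 3.0
tool_pos: [446.5, 298.5, 230.4]
orientation: [[-0.195, 0.981, 0.0], [0.981, 0.195, 0.0], [0.0, 0.0, -1.0]]
force: [-0.2, 0.2, -0.1]
gripper_width: 85.3
tcp [446.5 298.5 230.4] yhead 11.2 q6 14.6 shift [-0.1  1.   0.4] twist 0.007598952587995817 t 3.0 F [-0.18  0.21 -0.11] w 85.3
```

View pics/w2.png

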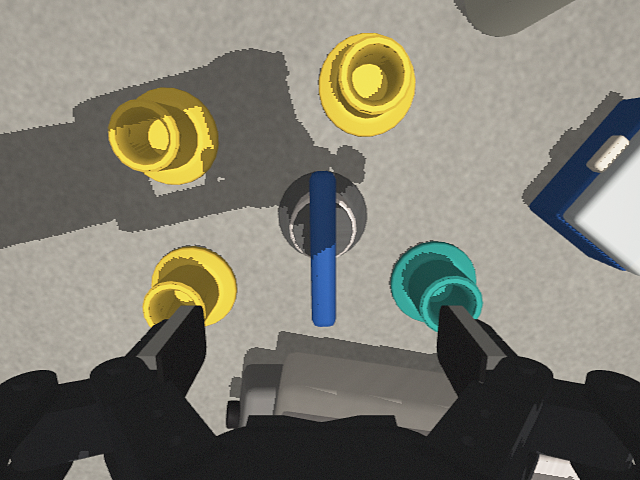

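The blue bar runs from (322,172) to (324,326) on the grey stand and lies parallel to the tool's x axis. I'll compute the offset and check the stand's rim.

```bash
python3 - <<'E'
from h import *
i=cv2.imread('pics/w2.png')
cv2.imwrite('pics/w2c.png',cv2.resize(i[160:340,260:390],None,fx=4,fy=4,interpolation=cv2.INTER_CUBIC)[:600] if 0 else cv2.resize(i[160:340,260:390],None,fx=3.3,fy=3.3,interpolation=cv2.INTER_CUBIC))
E
```

```text
(no output)
```

View pics/w2c.png

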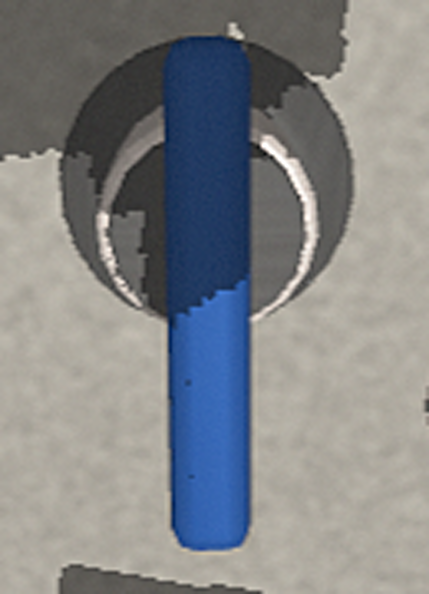

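```bash
python3 - <<'E'
from h import *
np.set_printoptions(precision=1,suppress=True)
w=cam('w2');C=lambda x,y:((x+.5)/3.3-.5+260,(y+.5)/3.3-.5+160)
a=onz(w,*C(206,38),137);b=onz(w,*C(210.5,549),137);print(a,b,np.linalg.norm(a-b),(a+b)/2,np.degrees(np.arctan2(*(a-b)[[1,0]])))
print('rim ctr',onz(w,*C(208,222),62))
goal([447.2,298.3,119],10.8+0)
E
```

```text
[437.3 348.7 137. ] [457.4 252.7 137. ] 98.06497642486119 [447.4 300.7 137. ] 101.79415147767031
rim ctr [447.7 301.   62. ]
tcp [446.7 298.2 230.5] yhead 11.2 q6 14.6 shift [  0.    0.5 111.5] twist 0.00637193878611599 t 3.05 F [ 0.9  0.  -0.4] w 85.7
```

```bash
python3 -m creep '[[100,1.5,0.9,35,-0.01],[100,1.5,0.9,70,-0.01],[100,1.5,0.9,95,-0.01],[100,1.5,0.9,111,-0.01],[100,1.5,0.9,111,-0.01],[0,1.5,0.9,111,-0.01],[0,1.5,0.9,111,-0.01],[0,1.5,0.9,111,-0.01],[0,1.5,0.9,111,-0.01],[0,1.5,0.9,111,-0.01],[0,1.5,0.9,111,-0.01],[0,1.5,0.9,111,-0.01]]' 70; python3 -c "
from h import *
goal([447.5,299.6,119],11.8);"
```

```text
time: 4.25
tool_pos: [448.1, 299.9, 120.2]
orientation: [[-0.201, 0.98, 0.001], [0.98, 0.201, 0.001], [0.0, 0.001, -1.0]]
force: [-1.7, -1.1, 5.3]
gripper_width: 14.7
tcp [448.1 299.9 120.2] yhead 11.6 q6 14.3 shift [-0.1 -0.7  1.2] twist -0.003922052971323411 t 4.25 F [-1.74 -1.07  5.3 ] w 14.7
```

```bash
python3 -m creep '[[0,0,0,-15,0],[0,0,0,-35,0],[0,0,0,-60,0],[0,0,0,-90,0],[0,0,0,-120,0],[0,0,0,-150,0],[0,0,0,-155,0],[0,0,0,-155,0]]'; python3 -c "
from h import *
goal([447.5,299.6,119],11.8);snap('side','s1');snap('wrist','w3')
i=cv2.imread('pics/s1.png');cv2.imwrite('pics/s1c.png',cv2.resize(i[100:260,150:310],None,fx=3.5,fy=3.5,interpolation=cv2.INTER_CUBIC))"
```

```text
time: 5.05
tool_pos: [448.1, 299.8, 275.3]
orientation: [[-0.201, 0.98, 0.002], [0.98, 0.201, 0.001], [0.0, 0.002, -1.0]]
force: [0.7, 0.7, -1.6]
gripper_width: 14.8
tcp [448.1 299.8 275.3] yhead 11.6 q6 14.3 shift [-1.000e-01 -9.000e-01  1.563e+02] twist -0.0039636816935395836 t 5.05 F [ 0.67  0.74 -1.63] w 14.8
```

View pics/s1c.png

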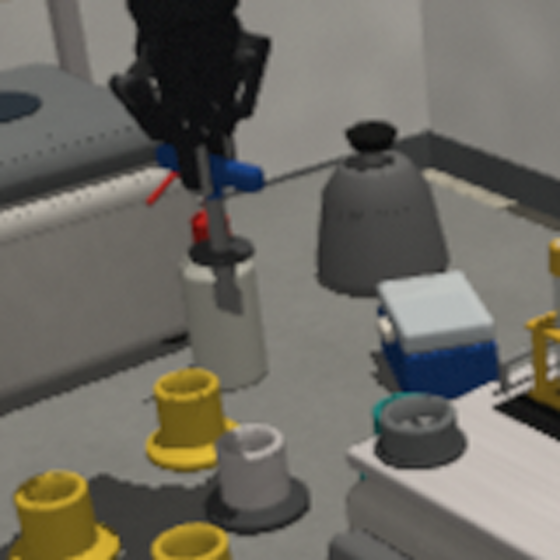

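View pics/w3.png

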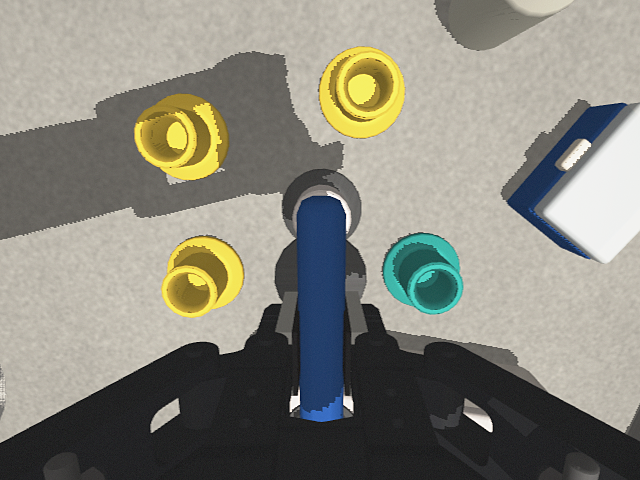

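```bash
python3 - <<'E'
from h import *
s=cam('s1');print(proj(s,[448.1,299.8,172.1]),proj(s,[448.1,299.8,284]))
d=snap('top','t1');t=cam('t1');i=cv2.imread('pics/t1.png')
print(proj(t,[448.1,299.8,172.1]),proj(t,[448.1,299.8,284]))
x=cv2.resize(i[230:300,170:270],None,fx=8,fy=8,interpolation=cv2.INTER_CUBIC);cv2.imwrite('pics/t1c.png',x)
i=cv2.imread('pics/s1.png');cv2.imwrite('pics/s1d.png',cv2.resize(i[130:200,180:250],None,fx=8,fy=8,interpolation=cv2.INTER_CUBIC))
E
```

```text
(np.float64(215.21046780840402), np.float64(188.16051438176365)) (np.float64(209.17833597037676), np.float64(147.1526672294096))
(np.float64(205.7473568487236), np.float64(261.7980066976731)) (np.float64(195.5958590373066), np.float64(258.64869047908695))
```

View pics/s1d.png

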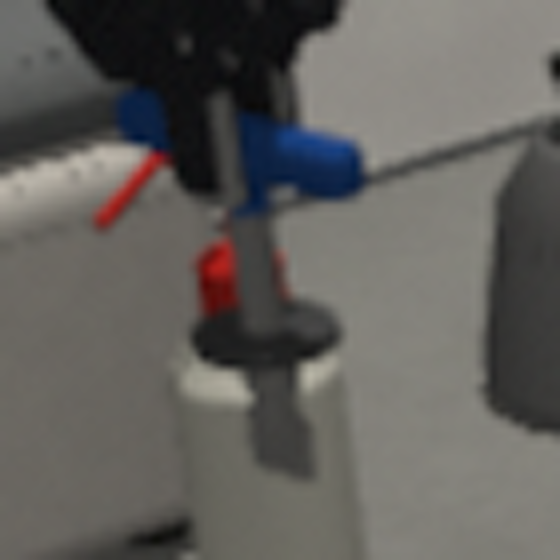

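View pics/t1c.png

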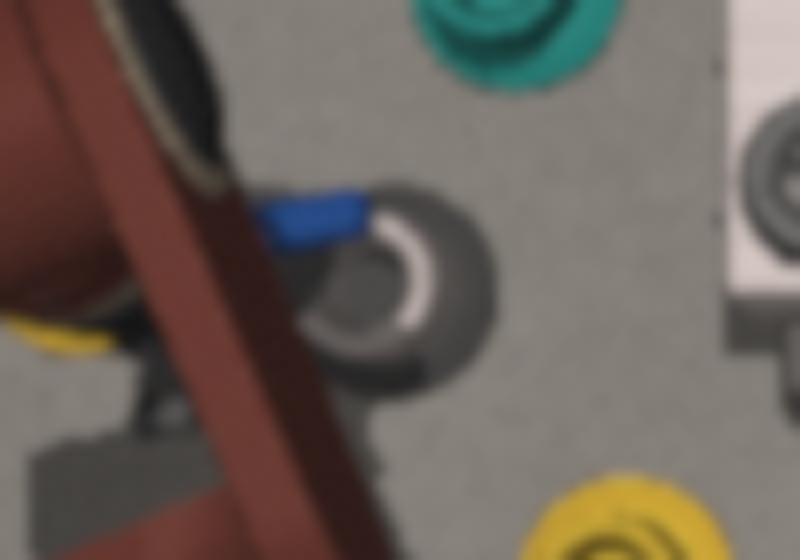

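```bash
python3 -m creep '[[0,-20,0,0,0.05],[0,-55,0,0,0.15],[0,-95,0,0,0.25],[0,-135,-1,5,0.35],[0,-165,-2,8,0.45],[0,-183,-2,10,0.5],[0,-183,-2,10,0.5],[0,-183,-2,10,0.5],[0,-183,-2,10,0.5]]'; python3 -c "
from h import *
goal([482.8,120.2,265],-17);snap('side','s2');snap('wrist','w4')
s=cam('s2');p=manip.get_state()['tool_pos'];print('tip pred',proj(s,p-[0,0,103.2]),'rim L',proj(s,[482.8,120.2,143]),'head',proj(s,[482.8,120.2,131]))
i=cv2.imread('pics/s2.png');cv2.imwrite('pics/s2c.png',cv2.resize(i[140:240,220:320],None,fx=6,fy=6,interpolation=cv2.INTER_CUBIC))"
```

```text
time: 6.1
tool_pos: [482.1, 120.7, 263.5]
orientation: [[0.292, 0.956, -0.001], [0.956, -0.292, 0.0], [-0.0, -0.001, -1.0]]
force: [0.4, -0.2, -1.5]
gripper_width: 14.7
tcp [482.1 120.7 263.5] yhead -17.0 q6 22.4 shift [-0.2  0.8 -1.5] twist 0.00020181298062179245 t 6.1 F [ 0.35 -0.24 -1.49] w 14.7
tip pred (np.float64(267.99287467681984), np.float64(210.54501056940057)) rim L (np.float64(268.86650364885156), np.float64(217.00658112578128)) head (np.float64(269.21687944823697), np.float64(221.29293432067206))
```

View pics/s2c.png

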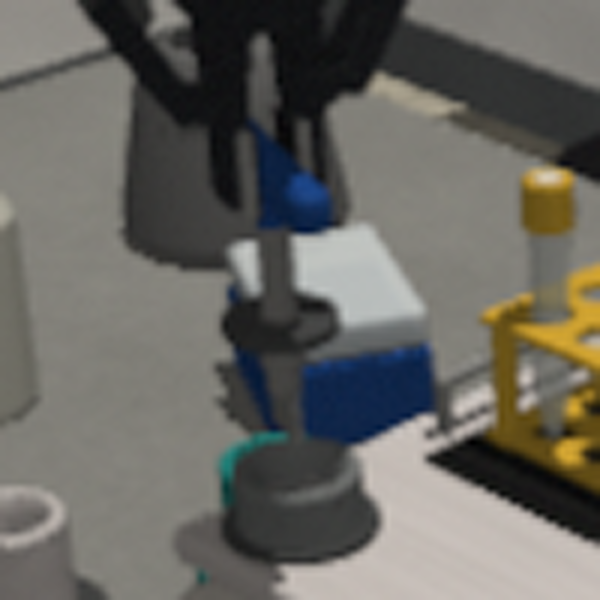

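View pics/w4.png

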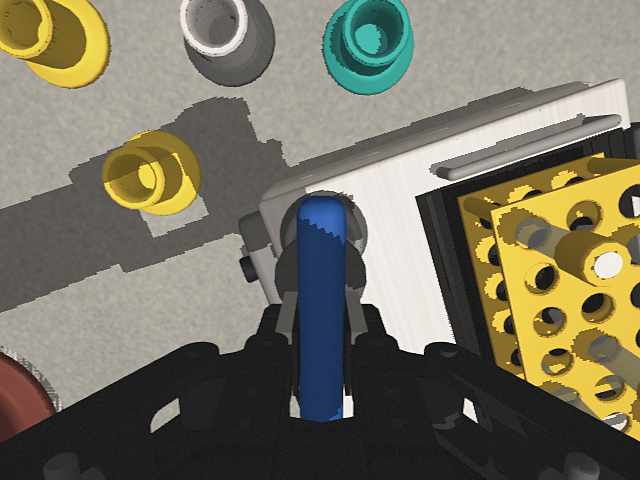

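```bash
python3 -m creep '[[0,0,0.8,10,0],[0,0,0.8,20,0],[0,0,0.8,26,0],[0,0,0.8,30,0],[0,0,0.8,33,0],[0,0,0.8,33,0],[0,0,0.8,33,0]]'; python3 -c "
from h import *
goal([482.8,120.2,227],-17);print(manip.get_state()['ft_torque'])"
```

```text
time: 6.9
tool_pos: [483.4, 119.7, 231.4]
orientation: [[0.294, 0.956, 0.0], [0.956, -0.294, -0.0], [0.0, 0.0, -1.0]]
force: [-0.4, 0.7, -2.2]
gripper_width: 15.0
tcp [483.4 119.7 231.4] yhead -17.1 q6 22.4 shift [ 0.3 -0.7  4.4] twist -0.0013985531491687918 t 6.9 F [-0.36  0.65 -2.24] w 15.0
[ 0.07403837 -0.00510849  0.02588307]
```

```bash
python3 -m creep '[[0,0,0.8,1.5,0],[0,0,0.8,3,0],[0,0,0.8,3,0],[0,0,0.8,3,0]]'; python3 -c "
from h import *
goal([482.8,120.2,227],-17);print(manip.get_state()['ft_torque'])"
```

```text
time: 7.3
tool_pos: [484.0, 119.5, 228.2]
orientation: [[0.294, 0.956, -0.0], [0.956, -0.294, 0.0], [-0.0, -0.0, -1.0]]
force: [-0.5, 0.6, -2.2]
gripper_width: 14.9
tcp [484.  119.5 228.2] yhead -17.1 q6 22.4 shift [ 0.4 -1.4  1.2] twist -0.001322013318111037 t 7.3 F [-0.47  0.56 -2.18] w 14.9
[ 0.09000683 -0.05310292 -0.00655169]
```

```bash
python3 -m creep '[[0,0,-0.7,1,0],[0,0,-0.7,1,0.1],[0,0,-0.7,1,0.2],[0,0,-0.7,1,0.3],[0,0,-0.7,1,0.4]]'; python3 -c "
from h import *
goal([482.8,120.2,227],-17);print(manip.get_state()['ft_torque'])"
```

```text
time: 7.8
tool_pos: [483.7, 119.4, 227.3]
orientation: [[0.645, 0.764, 0.001], [0.764, -0.645, -0.001], [-0.0, 0.002, -1.0]]
force: [1.0, -0.8, -2.3]
gripper_width: 14.5
tcp [483.7 119.4 227.3] yhead -40.2 q6 45.5 shift [ 0.1 -1.2  0.3] twist -0.4049647662673631 t 7.8 F [ 1.04 -0.76 -2.32] w 14.5
[-0.16001454 -0.37622907  0.13575812]
```

```bash
python3 -m creep '[[0,0,0,0,0.1],[0,0,0,0,0.2],[0,0,0,0,0.3],[0,0,0,0,0.4],[0,0,0,0,0.5],[0,0,0,0,0.6]]'; python3 -c "
from h import *
goal([482.8,120.2,227],-17);print(manip.get_state()['ft_torque'])"
```

```text
time: 8.4
tool_pos: [483.4, 119.3, 227.3]
orientation: [[0.964, 0.266, 0.0], [0.266, -0.964, -0.001], [-0.0, 0.001, -1.0]]
force: [-0.8, -1.6, -0.8]
gripper_width: 14.9
tcp [483.4 119.3 227.3] yhead -74.6 q6 79.9 shift [-0.3 -1.   0.3] twist -1.0049628446356802 t 8.4 F [-0.82 -1.56 -0.82] w 14.9
[-0.22716428 -0.08926881  0.19309941]
```

```bash
for k in 1 ; do python3 -m creep '[[0,0,0,0,0.1],[0,0,0,0,0.2]]' >/dev/null;  python3 -c "
from h import *
goal([482.8,120.2,227],-17);print(manip.get_state()['ft_torque'])"; done; python3 -m creep '[[0,0,0,0,0.1],[0,0,0,0,0.15]]' >/dev/null;  python3 -c "
from h import *
goal([482.8,120.2,227],-17);print(manip.get_state()['ft_torque'])"
```

```text
tcp [483.3 119.4 227.3] yhead -86.0 q6 91.4 shift [-0.4 -0.9  0.3] twist -1.2048876630550234 t 8.6 F [-0.59  0.05 -0.29] w 14.7
[-0.20209792  0.02555407  0.14282279]
tcp [483.2 119.4 227.3] yhead -94.6 q6 99.9 shift [-0.5 -0.8  0.3] twist -1.3536362744114399 t 8.8 F [ 0.67  0.09 -1.01] w 14.6
[-0.14897097  0.05451866  0.16885967]
```

```bash
python3 -m creep '[[0,0,0,0,0.08],[0,0,0,0,0.15]]' >/dev/null;  python3 -c "
from h import *
goal([482.8,120.2,227],-17);print(manip.get_state()['ft_torque'])";python3 -m creep '[[0,0,0,0,0.08],[0,0,0,0,0.15]]' >/dev/null;  python3 -c "
from h import *
goal([482.8,120.2,227],-17);print(manip.get_state()['ft_torque'])"
```

```text
tcp [483.1 119.4 227.3] yhead -103.2 q6 108.5 shift [-0.5 -0.7  0.3] twist -1.5038013165358335 t 9.0 F [-0.3  -0.36 -0.97] w 15.1
[-0.08458631  0.19877148  0.17409378]
tcp [483.  119.5 227.3] yhead -111.7 q6 117.1 shift [-0.5 -0.6  0.3] twist -1.6530681382199766 t 9.2 F [-1.26  0.15 -0.48] w 14.8
[-0.13751686  0.22840828  0.74328382]
```

```bash
python3 -m creep '[[0,0,0,0,0.05],[0,0,0,0,0.05]]' >/dev/null;  python3 -c "
from h import *
goal([482.8,120.2,227],-17);print(manip.get_state()['ft_torque'])"; python3 -m creep '[[0,0,0,0,0.05],[0,0,0,0,0.05],[0,0,0,0,0.05]]' >/dev/null;  python3 -c "
from h import *
goal([482.8,120.2,227],-17);print(manip.get_state()['ft_torque'])"
```

```text
tcp [483.  119.5 227.3] yhead -114.3 q6 119.7 shift [-0.5 -0.5  0.3] twist -1.6989696586767682 t 9.4 F [-0.4  -0.9  -0.43] w 14.6
[-0.28754633  0.26044025  0.88251941]
tcp [483.4 119.5 227.4] yhead -117.2 q6 122.5 shift [-0.8 -0.3  0.4] twist -1.7486781106884484 t 9.7 F [ 0.14 -1.12 -0.67] w 14.8
[-0.27727159  0.18203329  1.20640496]
```

```bash
python3 -m creep '[[0,0,0,0,-0.1],[0,0,0,0,-0.18],[0,0,0,0,-0.18]]' >/dev/null;  python3 -c "
from h import *
goal([482.8,120.2,227],-17);print(manip.get_state()['ft_torque'])"; python3 -m creep '[[0,0,0,-5,0],[0,0,0,-15,0],[0,0,0,-30,0],[0,0,0,-40,0],[0,0,0,-40,0]]' >/dev/null;  python3 -c "
from h import *
goal([482.8,120.2,227],-17);print(manip.get_state()['ft_torque']);snap('side','s3');snap('wrist','w5')
s=cam('s3');p=manip.get_state()['tool_pos'];print('tip pred',proj(s,p-[0,0,103.2]),proj(s,p+[0,0,8.8]))
i=cv2.imread('pics/s3.png');cv2.imwrite('pics/s3c.png',cv2.resize(i[140:240,220:320],None,fx=6,fy=6,interpolation=cv2.INTER_CUBIC))"
```

```text
tcp [483.6 119.4 227.4] yhead -107.1 q6 112.4 shift [-1.  -0.5  0.4] twist -1.5728813856678001 t 10.0 F [ 0.73 -1.07 -0.82] w 14.7
[-0.278986   -0.09091781  0.04713618]
tcp [484.7 119.9 270.6] yhead -107.0 q6 112.4 shift [-2.1  0.3 43.6] twist -1.5715603537106735 t 10.5 F [-0.03  0.77 -1.34] w 14.7
[ 0.01559882  0.02214696 -0.01503088]
tip pred (np.float64(268.59286231573344), np.float64(209.02716566649914)) (np.float64(265.06570514478614), np.float64(165.6142010433344))
```

View pics/s3c.png

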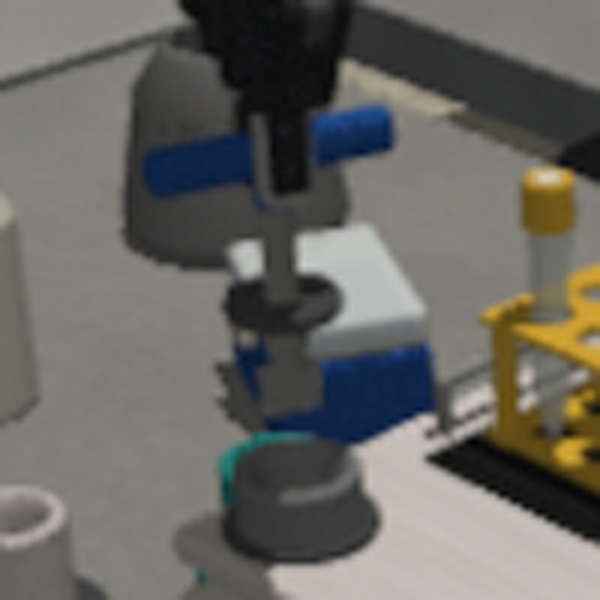

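View pics/w5.png

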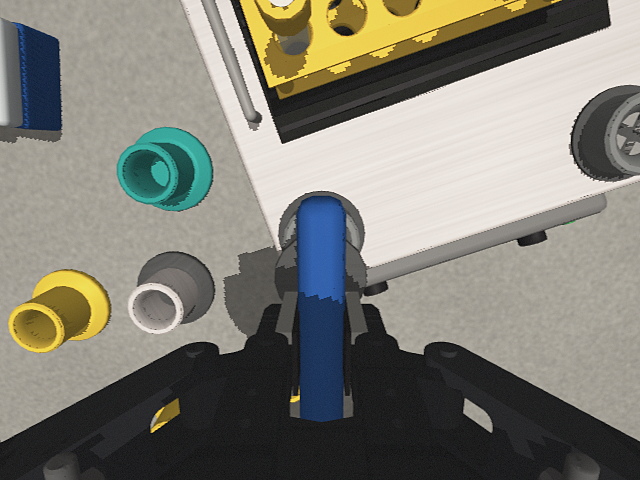

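```bash
python3 -m creep '[[0,5,15,0,-0.1],[0,15,45,0,-0.24],[0,27,80,0,-0.38],[0,39,115,0,-0.52],[0,51,150,0,-0.66],[0,60,180,0,-0.8],[0,67,200,3,-0.94],[0,71,211,3,-1.08],[0,71,211,3,-1.2],[0,71,211,3,-1.265],[0,71,211,3,-1.265],[0,71,211,3,-1.265]]'; python3 -c "
from h import *
goal([491,-103,265],-34.5);snap('side','s4');snap('top','t4')
s=cam('s4');p=manip.get_state()['tool_pos'];print('tip pred',proj(s,p-[0,0,103.2]),'rim R',proj(s,[491,-103,143]))
i=cv2.imread('pics/s4.png');cv2.imwrite('pics/s4c.png',cv2.resize(i[180:280,280:380],None,fx=6,fy=6,interpolation=cv2.INTER_CUBIC))"
```

```text
time: 11.8
tool_pos: [489.2, -102.7, 263.7]
orientation: [[0.568, 0.823, -0.001], [0.823, -0.568, 0.0], [-0.0, -0.001, -1.0]]
force: [-0.4, -0.3, -1.1]
gripper_width: 14.7
tcp [ 489.2 -102.7  263.7] yhead -34.6 q6 14.2 shift [ 0.8  1.6 -1.3] twist -0.0023094854783561034 t 11.8 F [-0.44 -0.31 -1.14] w 14.7
tip pred (np.float64(335.5648467770533), np.float64(244.74327793136783)) rim R (np.float64(336.17055742021716), np.float64(251.53056564356285))
```

View pics/s4c.png

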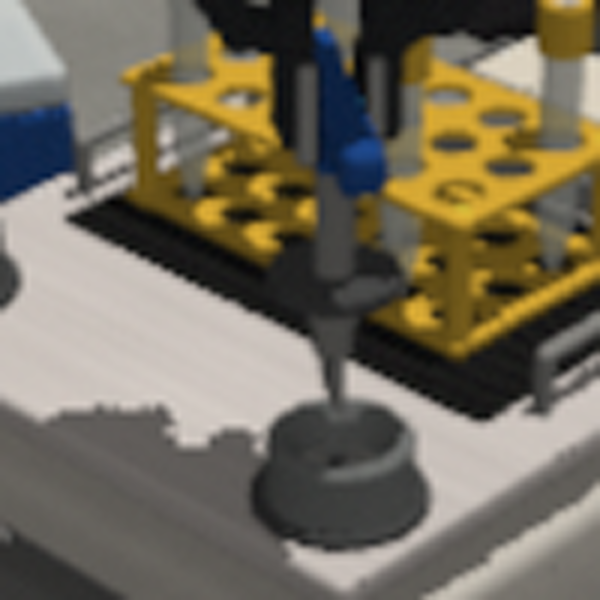

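```bash
python3 -m creep '[[0,0.8,1.6,10,0],[0,0.8,1.6,20,0],[0,0.8,1.6,26,0],[0,0.8,1.6,30,0],[0,0.8,1.6,33,0],[0,0.8,1.6,33,0],[0,0.8,1.6,33,0]]'; python3 -c "
from h import *
goal([491,-103,227],-34.5);print(manip.get_state()['ft_torque'])"
```

```text
time: 12.6
tool_pos: [491.5, -103.2, 231.6]
orientation: [[0.567, 0.824, 0.001], [0.824, -0.567, -0.0], [0.0, 0.001, -1.0]]
force: [-0.2, 0.3, -0.8]
gripper_width: 15.0
tcp [ 491.5 -103.2  231.6] yhead -34.6 q6 14.2 shift [-0.1 -0.6  4.6] twist -0.0008830200326689977 t 12.6 F [-0.18  0.28 -0.78] w 15.0
[ 0.01376508 -0.02197183 -0.02775954]
```

```bash
python3 -m creep '[[0,0,-0.5,2,0],[0,0,-0.5,4,0],[0,0,-0.5,4,0],[0,0,-0.5,4,0]]'; python3 -c "
from h import *
goal([491,-103,227],-34.5);print(manip.get_state()['ft_torque'])"
```

```text
time: 13.0
tool_pos: [490.9, -102.9, 227.3]
orientation: [[0.567, 0.824, 0.0], [0.824, -0.567, -0.0], [0.0, 0.0, -1.0]]
force: [0.7, -0.3, -1.7]
gripper_width: 14.6
tcp [ 490.9 -102.9  227.3] yhead -34.6 q6 14.2 shift [-0.   0.1  0.3] twist -0.0009073912795430436 t 13.0 F [ 0.72 -0.34 -1.7 ] w 14.6
[-0.0594895  -0.22970464 -0.06356505]
```

```bash
python3 -m creep '[[0,0,0,0,0.1],[0,0,0,0,0.2],[0,0,0,0,0.3],[0,0,0,0,0.4]]' >/dev/null; python3 -c "
from h import *
goal([491,-103,227],-34.5);print(manip.get_state()['ft_torque'])"; python3 -m creep '[[0,0,0,0,0.1],[0,0,0,0,0.2],[0,0,0,0,0.3],[0,0,0,0,0.4],[0,0,0,0,0.5]]' >/dev/null; python3 -c "
from h import *
goal([491,-103,227],-34.5);print(manip.get_state()['ft_torque'])"
```

```text
tcp [ 491.3 -103.7  227.4] yhead -57.7 q6 37.3 shift [ 0.1 -0.7  0.4] twist -0.40466246209808726 t 13.4 F [ 1.69 -2.07 -2.46] w 15.2
[-0.69382044 -0.46776827  0.19589733]
tcp [ 491.1 -103.8  227.4] yhead -86.3 q6 66.0 shift [-0.  -0.8  0.4] twist -0.9047007107103119 t 13.9 F [ 1.25 -3.99 -1.98] w 14.7
[-0.6919912  -0.25690711  0.17999141]
```

```bash
python3 -m creep '[[0,0,0.6,0,0.07],[0,0,0.6,0,0.15]]' >/dev/null; python3 -c "
from h import *
goal([491,-103,227],-34.5);print(manip.get_state()['ft_torque'])"; python3 -m creep '[[0,0,0,0,0.08],[0,0,0,0,0.15]]' >/dev/null; python3 -c "
from h import *
goal([491,-103,227],-34.5);print(manip.get_state()['ft_torque'])";  python3 -m creep '[[0,0,0,0,0.08],[0,0,0,0,0.15]]' >/dev/null; python3 -c "
from h import *
goal([491,-103,227],-34.5);print(manip.get_state()['ft_torque'])"
```

```text
tcp [ 491.  -104.1  227.4] yhead -94.9 q6 74.5 shift [-0.1 -1.1  0.4] twist -1.0537242374943048 t 14.1 F [ 1.02 -1.98 -0.77] w 15.0
[-0.51832262 -0.20358113  0.18248584]
tcp [ 490.9 -104.1  227.4] yhead -103.5 q6 83.0 shift [-0.2 -1.1  0.4] twist -1.2035828251648553 t 14.3 F [-0.13 -1.58 -0.47] w 14.7
[-0.48687027 -0.10843308  0.17453407]
tcp [ 490.9 -104.   227.4] yhead -112.1 q6 91.6 shift [-0.3 -1.   0.4] twist -1.3536127194969616 t 14.5 F [ 0.42 -2.32 -1.14] w 14.3
[-0.45338394 -0.06386657  0.13006782]
```

```bash
python3 -m creep '[[0,0,0,0,0.08],[0,0,0,0,0.15]]' >/dev/null; python3 -c "
from h import *
goal([491,-103,227],-34.5);print(manip.get_state()['ft_torque'])"; python3 -m creep '[[0,0,0,0,0.08],[0,0,0,0,0.15]]' >/dev/null; python3 -c "
from h import *
goal([491,-103,227],-34.5);print(manip.get_state()['ft_torque'])"
```

```text
tcp [ 490.8 -104.   227.4] yhead -120.6 q6 100.2 shift [-0.3 -1.   0.4] twist -1.503570502091521 t 14.7 F [ 0.33 -1.57 -0.51] w 14.6
[-0.44669664 -0.04914181  0.1816002 ]
tcp [ 490.6 -103.8  227.4] yhead -129.0 q6 108.6 shift [-0.2 -0.8  0.4] twist -1.650000293842595 t 14.9 F [-0.38 -0.64  0.25] w 14.5
[-0.26234106  0.16929867  1.68348622]
```

```bash
python3 -m creep '[[0,0,0,0,0],[0,0,0,0,0]]' >/dev/null; python3 -c "
from h import *
goal([491,-103,227],-34.5);print(manip.get_state()['ft_torque'])"; python3 -m creep '[[0,0,0,0,0.03],[0,0,0,0,0.03],[0,0,0,0,0.03]]' >/dev/null; python3 -c "
from h import *
goal([491,-103,227],-34.5);print(manip.get_state()['ft_torque'])"
```

```text
tcp [ 490.7 -103.7  227.4] yhead -128.9 q6 108.5 shift [-0.2 -0.7  0.4] twist -1.6475384172996435 t 15.1 F [ 0.23 -1.73 -0.23] w 14.8
[-0.5338255   0.29210099  1.33234902]
tcp [ 490.7 -103.5  227.3] yhead -130.7 q6 110.3 shift [-0.1 -0.6  0.3] twist -1.678573052793908 t 15.4 F [-2.15 -1.04 -0.88] w 14.5
[-0.46566464  0.29681152  1.70225108]
```

```bash
python3 -m creep '[[0,0,0,0,-0.1],[0,0,0,0,-0.18],[0,0,0,0,-0.18]]' >/dev/null;  python3 -c "
from h import *
goal([491,-103,227],-17);print(manip.get_state()['ft_torque'])"; python3 -m creep '[[0,0,0,-5,0],[0,0,0,-15,0],[0,0,0,-35,0],[0,0,0,-60,0],[0,0,0,-73,0],[0,0,0,-73,0]]' >/dev/null;  python3 -c "
from h import *
goal([487,8,300],-90)"
```

```text
tcp [ 490.9 -103.9  227.3] yhead -120.6 q6 100.2 shift [-0.3 -0.8  0.3] twist -1.8088861395438867 t 15.7 F [-1.56 -2.35 -0.82] w 14.8
[-0.68890359  0.12457516  0.04363804]
tcp [ 492.1 -103.4  303.8] yhead -120.5 q6 100.1 shift [-61.  -93.4   3.6] twist -0.5326523384551064 t 16.3 F [-0.14  0.35 -1.09] w 14.9
```

```bash
python3 -m creep '[[0,-10,-15,0,-0.1],[0,-25,-40,0,-0.22],[0,-45,-70,0,-0.35],[0,-61,-93,0,-0.48],[0,-61,-93,0,-0.53],[0,-61,-93,0,-0.53],[0,-61,-93,0,-0.53]]' >/dev/null;  python3 -c "
from h import *
goal([487,8,300],-90);snap('wrist','w6');snap('side','s5')
i=cv2.imread('pics/w6.png')
"
```

```text
tcp [485.2   7.7 299.4] yhead -90.2 q6 82.3 shift [ 1.8 -0.3 -0.6] twist -0.00364941989489578 t 17.0 F [-0.47  0.86 -0.39] w 14.9
```

View pics/w6.png

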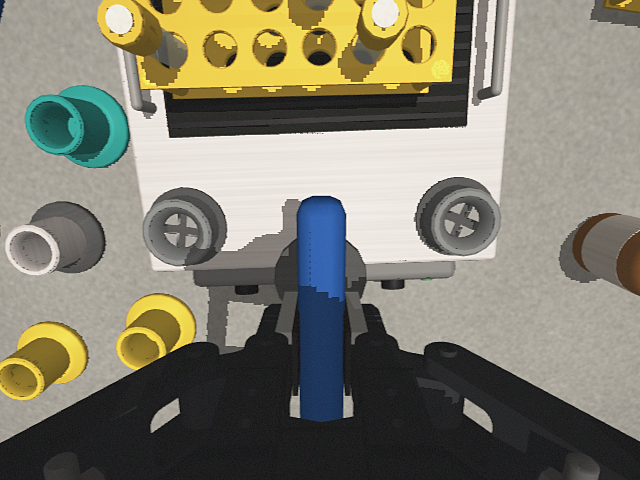

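View pics/s5.png

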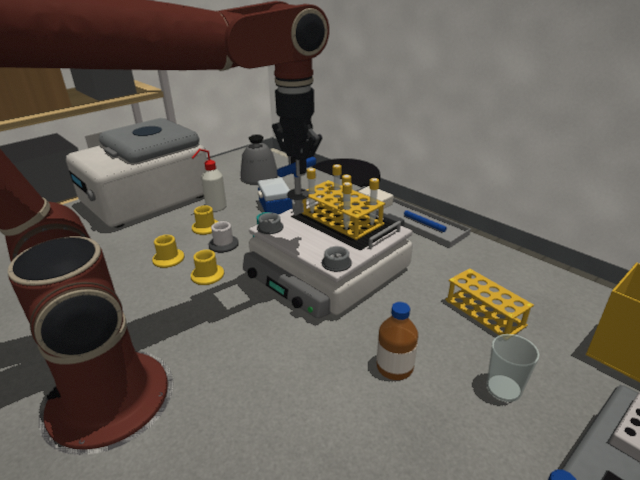

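```bash
python3 - <<'E'
from h import *
i=cv2.imread('pics/w6.png')
k=[cv2.resize(x,None,fx=8,fy=8,interpolation=cv2.INTER_CUBIC) for x in(i[205:255,155:205],i[190:240,438:488])]
cv2.imwrite('pics/w6c.png',np.hstack(k))
E
```

```text
(no output)
```

View pics/w6c.png

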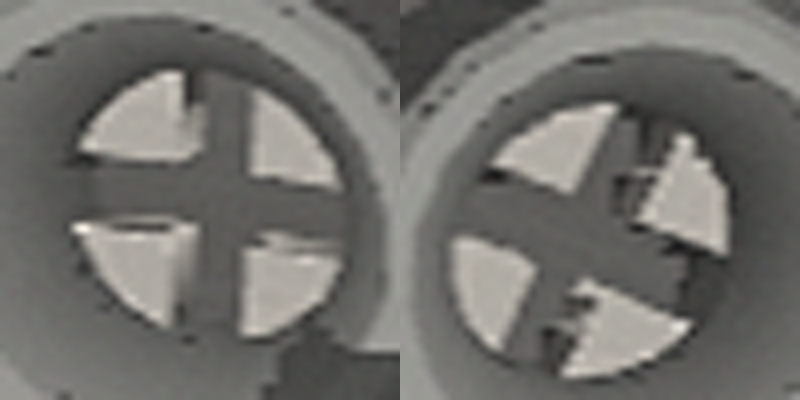

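```bash
python3 - <<'E'
from h import *
np.set_printoptions(precision=1,suppress=True)
w=cam('w6');k=8
def C(x,y,ox,oy,k=8): return (x+.5)/k-.5+ox,(y+.5)/k-.5+oy
def hd(o,p,q):
    a=onz(w,*C(*p,*o),131);b=onz(w,*C(*q,*o),131);d=b-a;return round(np.degrees(np.arctan2(d[1],d[0]))%180,1)
print('L',hd((155,205),(75,188),(345,212)),hd((155,205),(222,75),(208,335)))
print('R',hd((438,190),(50,208),(300,285)),hd((438,190),(243,110),(133,360)))
E
```

```text
L 84.6 171.5
R 72.9 161.1
```

```bash
python3 -m creep '[[0,-3,-15,0,-0.1],[0,-8,-45,0,-0.24],[0,-12,-80,0,-0.39],[0,-16,-115,0,-0.54],[0,-20,-150,0,-0.69],[0,-24,-185,3,-0.84],[0,-28,-220,8,-0.99],[0,-32,-250,14,-1.14],[0,-36,-275,20,-1.29],[0,-38,-292,24,-1.44],[0,-38,-292,24,-1.59],[0,-38,-292,24,-1.74]]' >/dev/null; python3 -m creep '[[0,0,0,0,-0.035],[0,0,0,0,-0.035],[0,0,0,0,-0.035]]' > /dev/null; python3 -c "
from h import *
goal([448.1,299.8,275],11.6);snap('wrist','w7');snap('side','s6');snap('top','t6')
s=cam('s6');p=manip.get_state()['tool_pos'];print('tip pred',proj(s,p-[0,0,103.2]),proj(s,p+[0,0,8.8]),'mouth',proj(s,[448.1,299.8,62]))
i=cv2.imread('pics/s6.png');cv2.imwrite('pics/s6c.png',cv2.resize(i[140:260,170:270],None,fx=5,fy=5,interpolation=cv2.INTER_CUBIC))
"
```

```text
tcp [448.4 299.4 276.1] yhead 11.5 q6 14.4 shift [ 0.5 -0.2  1.1] twist -0.0025603981729717166 t 18.6 F [-0.52  0.15 -1.25] w 14.8
tip pred (np.float64(215.26116481665323), np.float64(187.84821543648854)) (np.float64(209.22286844869404), np.float64(146.7640879855821)) mouth (np.float64(220.58817264606344), np.float64(224.7194132809853))
```

View pics/s6c.png

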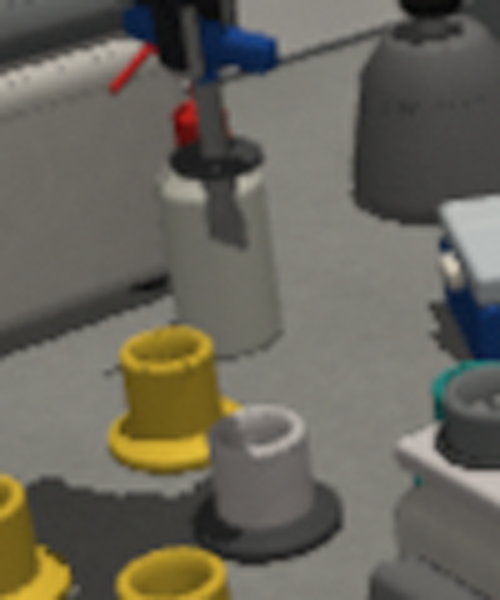

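```bash
python3 - <<'E'
from h import *
c=[]
for f,x,y in(('w4',180,0),('w5',120,275),('w6',0,215)):
    i=cv2.imread(f'pics/{f}.png'); c.append(cv2.resize(i[y:y+66,x:x+66],None,fx=4,fy=4,interpolation=cv2.INTER_CUBIC))
cv2.imwrite('pics/rims.png',np.hstack(c))
E
```

```text
(no output)
```

View pics/rims.png

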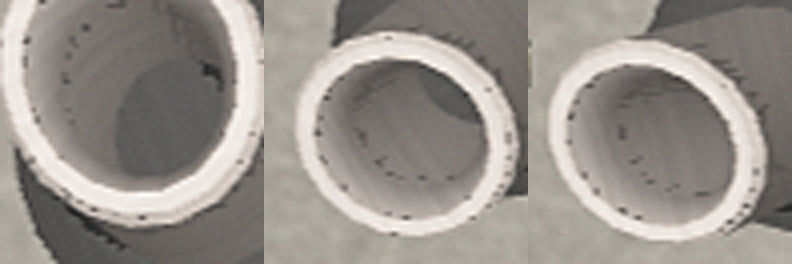

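```bash
python3 - <<'E'
from h import *
np.set_printoptions(precision=1,suppress=True)
C=lambda x,y,ox,oy,k:((x+.5)/k-.5+ox,(y+.5)/k-.5+oy)
w5=cam('w5');w6=cam('w6');s=cam('s6')
a=C(140.5,135,120,275,4);b=C(124.5,140,0,215,4);c=C(260,431,170,140,5)
print(onz(w5,*a,62),onz(w6,*b,62),onz(s,*c,62),tri([(w5,*a),(w6,*b),(s,*c)]),tri([(w5,*a),(w6,*b)])[0])
E
```

```text
[448.8 298.   62. ] [449.4 298.5  62. ] [446.8 292.8  62. ] (array([449. , 299. ,  59.7]), [0.8121669455000518, 1.050339747127283, 1.5830369491675749]) [449.9 296.2  65. ]
```

```bash
python3 -m creep '[[0,0,0,25,0],[0,0,0,60,0],[0,0,0,90,0],[0,0,0,110,0],[0,0,0,125,0],[0,0,0,140,0],[0,0,0,149,0],[0,0,0,149,0],[0,0,0,149,0]]'; python3 -c "
from h import *
goal([448.6,299.2,120.2],11.6);snap('side','s7')
i=cv2.imread('pics/s7.png');cv2.imwrite('pics/s7c.png',cv2.resize(i[160:260,170:270],None,fx=6,fy=6,interpolation=cv2.INTER_CUBIC))
"
```

```text
time: 19.65
tool_pos: [448.6, 300.0, 128.0]
orientation: [[-0.201, 0.98, 0.001], [0.98, 0.201, 0.0], [0.0, 0.001, -1.0]]
force: [0.6, 0.3, -0.9]
gripper_width: 14.5
tcp [448.6 300.  128. ] yhead 11.6 q6 14.3 shift [-0.8 -0.2  7.8] twist -0.0005423412956239133 t 19.65 F [ 0.65  0.25 -0.89] w 14.5
```

View pics/s7c.png

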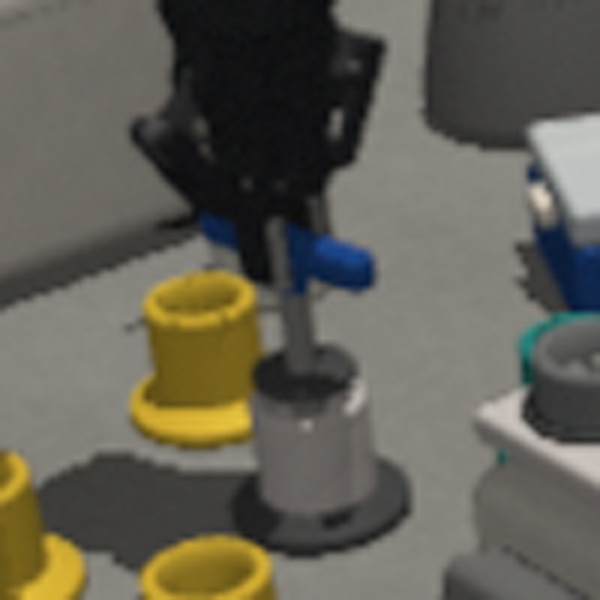

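Blade is in the stand, with the flange about 8 mm above the rim. Lowering the rest until the flange touches.

```bash
python3 -m creep '[[0,-0.8,0,3,0],[0,-0.8,0,5,0],[0,-0.8,0,6.5,0],[0,-0.8,0,6.5,0]]'>/dev/null; python3 -c "
from h import *
goal([448.6,299.2,120.2],11.6)"; python3 -m creep '[[0,0,0,0.7,0],[0,0,0,1.2,0],[0,0,0,1.2,0]]'>/dev/null; python3 -c "
from h import *
goal([448.6,299.2,120.2],11.6)"
```

```text
tcp [448.1 298.9 120.5] yhead 11.6 q6 14.2 shift [0.2 0.5 0.3] twist -0.0005118675223096104 t 20.1 F [-0.54  0.13 -0.85] w 14.7
tcp [448.4 299.1 120.2] yhead 11.6 q6 14.2 shift [0.1 0.3 0. ] twist -0.0004068213809240137 t 20.4 F [-2.28 -1.56  2.01] w 14.5
```

```bash
python3 -m creep '[[30,0,0,0,0],[60,0,0,0,0],[100,0,0,0,0],[100,0,0,0,0],[100,0,0,0,0],[100,0,0,0,0],[100,0,0,0,0],[100,0,0,-10,0],[100,0,0,-40,0],[100,0,0,-80,0],[100,0,0,-115,0],[100,0,0,-115,0]]'; python3 -c "
from h import *
goal([448.6,299.2,120.2],11.6);snap('side','s8');snap('wrist','w8');snap('top','t8')
i=cv2.imread('pics/s8.png');cv2.imwrite('pics/s8c.png',cv2.resize(i[160:260,170:270],None,fx=6,fy=6,interpolation=cv2.INTER_CUBIC))
"
```

```text
time: 21.6
tool_pos: [451.3, 300.5, 242.6]
orientation: [[-0.201, 0.98, 0.011], [0.98, 0.201, 0.005], [0.003, 0.012, -1.0]]
force: [0.7, 0.9, 1.4]
gripper_width: 85.2
tcp [451.3 300.5 242.6] yhead 11.6 q6 14.2 shift [ -1.1  -4.3 122.4] twist -0.0003595376923353576 t 21.6 F [0.68 0.86 1.35] w 85.2
```

View pics/s8c.png

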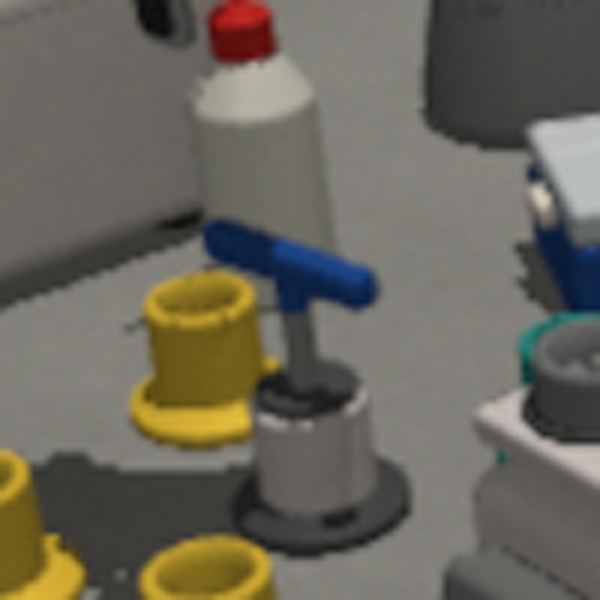

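View pics/w8.png

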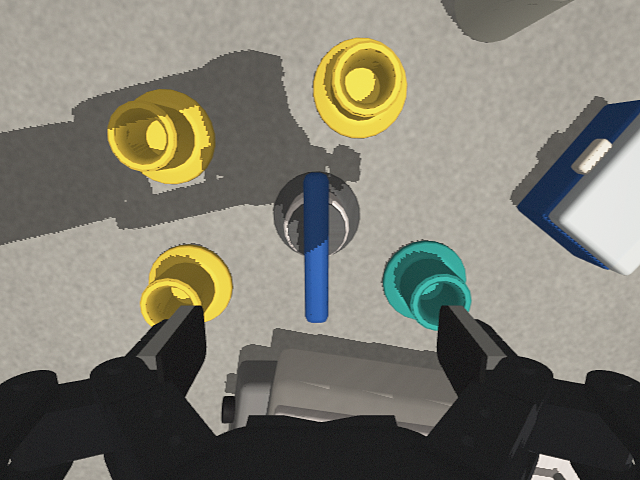

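View pics/t8.png

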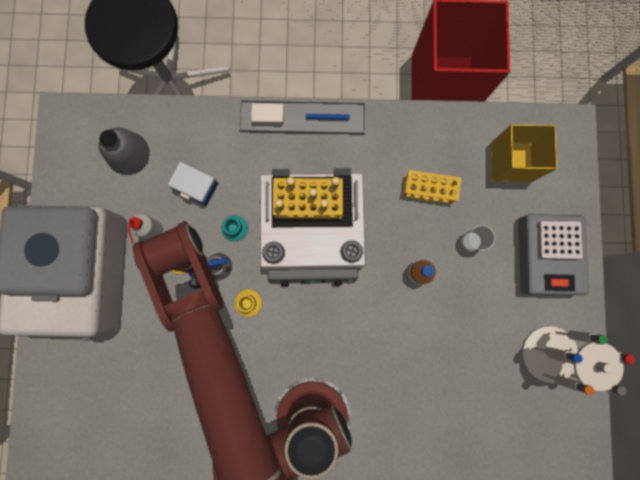

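```bash
python3 -m creep '[[100,0,0,0,0],[100,0,0,0,0],[100,0,0,0,0]]' >/dev/null; python3 -c "
from h import *
s=manip.get_state();print(s['time'],s['force'],abs(s['dq']).max());print(manip.sign_off())"
```

```text
22.05 [0.05146626 0.55983438 0.26040059] 0.005947372767095431
the job is handed in; nothing more can be done
None
```

I tightened both screws against their stops with the blue key, left first and then right. I then hung the key back in its aluminium stand, let go and handed the job in at about 22 s of the 69 s allowed.

- **Stops:** turning each screw took about 0.13–0.2 N m, then the torque rose sharply to 1.2 N m on the left and 1.7 N m on the right. The slot headings seen by the wrist camera before and after give about 80° and 73° clockwise. Both fall inside the expected 1.0 to 1.7 rad.
- **Key blade against slots:** with the torque on, the blade stood about 20° past each slot's measured heading. The play in the slot explains about 8° of that. I put the rest down to the grip giving under torque, but I did not check that separately.
- **Key:** the last pictures show it hanging upright with its flange on the rim. The bar sits within a pixel of where it was at the start (side view, 218,204).
- **Rest of the scene:** in the final top view the racks, bottles, beaker and tip box appear where they were. The arm is clear of everything, and the force reading was near zero.
- **Disagreements:** the camera estimates of the boss and stand positions differed from each other by 1 to 3 mm, with one side-view estimate of the stand about 6 mm off. The right boss turned out to be about 1 mm from my estimate, which gave a side force of about 4 N until I corrected it.

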